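Clear the cassette chute and load the lamp stage

ROBOT

A 7-joint arm with a two-finger parallel gripper is mounted at the origin on the work surface. World frame = base frame: x ahead of the robot, y to its left, z up, the work surface at z = 0. Lengths are in m, angles in rad, forces in N, time in s.
With the tool pointing down it reaches from about 0.35 to 0.9 m from the base axis. Payload 7.2 kg.
Tool frame: the origin (TCP) lies at the very end of the fingers, on their centre line; the grasp point (between the pads) lies 19 mm behind it; z points along the fingers, y is the direction in which the jaws open and shut (so a half turn about z gives the same grasp; the last joint's range is limited). The gripper opens to 85 mm and grips with 20 to 120 N. Pads are 22 mm wide; open, the fingers measure 114 mm over their backs; the gripper's body (76 mm by 85 mm) begins 54 mm behind the grasp point. The pads swing forward as they close: fully open they stand 13 mm farther back than shut.
Start: joints at [-1.287, 0.411, -0.013, 1.596, 0.006, 1.134, -0.082], TCP at [0.215, 0.587, 0.231] pointing down, gripper open.
Joint ranges: [-2.95, 2.95], [-0.29, 1.99], [-1.47, 1.44], [0.14, 2.54], [-1.03, 4.17], [0.13, 1.85], [-2.86, 2.86]. Speed limits (rad/s): [2.39, 2.39, 3.01, 3.01, 3.14, 3.14, 3.14].

INTERFACE

Orientations are given as a rotation vector (axis times angle).
In Python, from workcell import bot, ik, imaging gives the robot as it stands. The module is installed in compiled form; this text tells all that it offers. Calls block until the motion is done:
- bot.move_ptp(position, orientation): joint-space move of the TCP to a pose.
- bot.line_to(position, attitude=None, velocity=0.15): straight line of the TCP; attitude=None keeps the orientation; velocity is the mean speed in m/s.
- bot.set_joints(angles): joint-space move.
- bot.grip(opening, newtons=None): finger opening in m; newtons is the grip in N (None keeps the last); returns when the fingers have stopped.
- bot.wait(seconds).
- ik(position, orientation): joint angles nearest the present ones, or None.
- imaging.read_camera(name): name is "scene" or "top" or "wrist"; returns (picture, depth): 400x640x3 uint8, red, green, blue; 400x640 float32, m along the optical axis (not along the pixel's ray), 0 where there is no reading.
- imaging.get_calibration(name): a dict with "fx", "fy", "cx", "cy" (pixels), "k1" (the pictures are not rectified: a ray, as slopes to the right and down, at radius r is drawn at 1 + k1 r^2 times it, then the intrinsics apply), "eye" and "orientation" of the camera in the world; the wrist camera has in their place "T_tool_cam" (4x4, takes a point from camera to tool coordinates, whose origin is the TCP and whose axes are the flange's). Camera axes: x right, y down, z forward; pixel columns grow to the right and rows downward; lengths in m; the calibration is good to about 2 mm. A picture is of the moment at which its call begins: read the wrist's pose just before it. get_calibration takes no time and is no camera call.
A pose or a line that the arm cannot do raises bot.IKError and nothing moves.
- bot.hand_in(): hands the job in, once; it reports no verdict.
Readings, each from a call of its own:
- bot.current_time_s(): time.
- bot.current_qpos(): joint angles.
- bot.current_dq(): joint speeds.
- bot.current_joint_efforts(): joint torques, N m.
- bot.current_tool_pos(): TCP position.
- bot.current_orientation(): TCP orientation.
- bot.current_ft_force(): force on the tool from outside, world axes, zero at the start.
- bot.current_moment(): the same for the moment, N m.
- bot.current_width(): finger opening in m.
Only numpy, scipy, OpenCV 4.12 (cv2) and the standard library are available. Lean on these libraries where they do the work, as an engineer would, in place of code of your own. Each camera call takes 0.05 s, during which the arm holds its last target. There are 200 camera calls.

TASK

The sample cassettes in the feed chute have overrun the open bay and are stuck under the yellow lips: nudge them backward up the chute until they come free, lift them out, and drop every cassette, these and the ones lying on the bench, window up and fully seated, into a pocket of its own in the blue irradiation stage. Only when all are loaded, swing the red start lever fully over to on. Leave the other things on the bench where they are.

Things in the scene. Friction and masses are not known exactly. Their poses are not given: they have to be found in the camera images.
- casA_mid (a point): Centre of the sample cassette with the orange window: a white block with a dark band, 64 mm (its x) by 50 mm (its y) by 32 mm high (its z, window side up), 120 g nominal. At the start it lies in the feed chute under the yellow lips, long side along the slope. May be absent in a run (None).
- casB_mid (a point): Centre of the sample cassette with the green window: a white block with a dark band, 64 mm (its x) by 50 mm (its y) by 32 mm high (its z, window side up), 120 g nominal. At the start it lies in the feed chute under the yellow lips, long side along the slope. May be absent in a run (None).
- casC_mid (a point): Centre of the sample cassette with the blue window: a white block with a dark band, 64 mm (its x) by 50 mm (its y) by 32 mm high (its z, window side up), 120 g nominal. At the start it lies flat on the bench. May be absent in a run (None).
- casD_mid (a point): Centre of the sample cassette with the red window: a white block with a dark band, 64 mm (its x) by 50 mm (its y) by 32 mm high (its z, window side up), 120 g nominal. At the start it lies flat on the bench. May be absent in a run (None).
- casE_mid (a point): Centre of the sample cassette with the yellow window: a white block with a dark band, 64 mm (its x) by 50 mm (its y) by 32 mm high (its z, window side up), 120 g nominal. At the start it lies flat on the bench. May be absent in a run (None).
- chute: Fixed aluminium feed chute, 256 mm long; origin on the bench under its middle; x points level from its low to its high end, z up. Floor 62 mm wide, rising 12 degrees along x. Friction holds cassettes wherever they are left on it. Pushing the lower of two cassettes up pushes the upper one ahead of it. Heights given for the chute are square to its floor.
- chute_foot (a point): Middle of the floor's lower edge, on its surface, 14 mm above the bench: slope length 0. From 0 to 6 mm stand two end stops, one at each side, 35 mm high, with a 40 mm gap between them, through which closed fingers can reach a cassette's lower end.
- lip_end (a point): Middle of the floor, on its surface, where throat ends and open bay begins: slope length 146 mm. Throat (0 to 146): side walls 54 mm apart and inward yellow lips, 35.5 to 39.5 mm above the floor, that hold cassettes down; between the lips a 40 mm slot, open above, lets closed fingers in to push a cassette's lower end face up the slope.
- chute_top (a point): Middle of the floor, on its surface, at slope length 250 mm, where a stop 10 mm high crosses it. From 146 to 250 mm is the open bay: no walls, no lips; a cassette wholly in it can be gripped by its 50 mm sides and lifted.
- stage: Fixed dark blue irradiation stage; origin on the bench under the middle of its 190 x 262 x 20 mm plate (x, y, z). Six foil-lined pockets, 8 mm deep, 70 mm along x, 56 mm along y, at x = +-45, y = -84, 0, +84 mm. Along its +x edge (x = 97 to 149 mm) a white lamp bar 40 mm high, 262 mm long, with a blue lamp tube; the start lever stands on the bar's middle.
- pocket0 (a point): Where the centre of a cassette lies when fully seated in this pocket of the stage (28 mm above the bench); axes as the stage's.
- pocket1 (a point): Where the centre of a cassette lies when fully seated in this pocket of the stage (28 mm above the bench); axes as the stage's.
- pocket2 (a point): Where the centre of a cassette lies when fully seated in this pocket of the stage (28 mm above the bench); axes as the stage's.
- pocket3 (a point): Where the centre of a cassette lies when fully seated in this pocket of the stage (28 mm above the bench); axes as the stage's.
- pocket4 (a point): Where the centre of a cassette lies when fully seated in this pocket of the stage (28 mm above the bench); axes as the stage's.
- pocket5 (a point): Where the centre of a cassette lies when fully seated in this pocket of the stage (28 mm above the bench); axes as the stage's.
- start (a joint): Start lever on the lamp bar: 0 rad is off (leaning 0.5 rad towards the stage's -y), 1.0 rad fully on (leaning 0.5 rad towards its +y). It swings parallel to the stage's y axis, stays where left, needs about 1 N at the ball. Pivot 62 mm above the bench, 80 mm from the ball's centre; block under it 70 mm along y, 50 mm along x, top 65 mm above the bench.
- start_tip (a point): Centre of the red ball, 26 mm across, at the end of the start lever.
- beaker: Bystander: glass beaker, 72 mm across, 60 mm tall; origin at its underside. To be left alone.
- amber: Bystander: amber bottle, 68 mm across, 130 mm tall; origin at its underside. To be left alone.
- jar: Bystander: glass jar, 72 mm across, 75 mm tall; origin at its underside. To be left alone.
- spatula: Bystander: spatula lying flat, 170 mm long; origin at its underside. To be left alone.
- spanner: Bystander: spanner lying flat, 150 mm long; origin at its underside. To be left alone.
- foilroll: Bystander: roll of foil on a card cradle, 160 mm long, 50 mm high; origin at its underside. To be left alone.

How it is judged:
On the way, in this order (a step that is already met when the one before it is completed fails the run):
1. every cassette present is seated in a pocket, with the start lever still off (((distance between casA_mid and pocket0 below 0.008 m and angle between casA_mid's own z axis and vertical below 0.08 rad) or (distance between casA_mid and pocket1 below 0.008 m and angle between casA_mid's own z axis and vertical below 0.08 rad) or (distance between casA_mid and pocket2 below 0.008 m and angle between casA_mid's own z axis and vertical below 0.08 rad) or (distance between casA_mid and pocket3 below 0.008 m and angle between casA_mid's own z axis and vertical below 0.08 rad) or (distance between casA_mid and pocket4 below 0.008 m and angle between casA_mid's own z axis and vertical below 0.08 rad) or (distance between casA_mid and pocket5 below 0.008 m and angle between casA_mid's own z axis and vertical below 0.08 rad)) and ((distance between casB_mid and pocket0 below 0.008 m and angle between casB_mid's own z axis and vertical below 0.08 rad) or (distance between casB_mid and pocket1 below 0.008 m and angle between casB_mid's own z axis and vertical below 0.08 rad) or (distance between casB_mid and pocket2 below 0.008 m and angle between casB_mid's own z axis and vertical below 0.08 rad) or (distance between casB_mid and pocket3 below 0.008 m and angle between casB_mid's own z axis and vertical below 0.08 rad) or (distance between casB_mid and pocket4 below 0.008 m and angle between casB_mid's own z axis and vertical below 0.08 rad) or (distance between casB_mid and pocket5 below 0.008 m and angle between casB_mid's own z axis and vertical below 0.08 rad)) and ((distance between casC_mid and pocket0 below 0.008 m and angle between casC_mid's own z axis and vertical below 0.08 rad) or (distance between casC_mid and pocket1 below 0.008 m and angle between casC_mid's own z axis and vertical below 0.08 rad) or (distance between casC_mid and pocket2 below 0.008 m and angle between casC_mid's own z axis and vertical below 0.08 rad) or (distance between casC_mid and pocket3 below 0.008 m and angle between casC_mid's own z axis and vertical below 0.08 rad) or (distance between casC_mid and pocket4 below 0.008 m and angle between casC_mid's own z axis and vertical below 0.08 rad) or (distance between casC_mid and pocket5 below 0.008 m and angle between casC_mid's own z axis and vertical below 0.08 rad)) and ((distance between casD_mid and pocket0 below 0.008 m and angle between casD_mid's own z axis and vertical below 0.08 rad) or (distance between casD_mid and pocket1 below 0.008 m and angle between casD_mid's own z axis and vertical below 0.08 rad) or (distance between casD_mid and pocket2 below 0.008 m and angle between casD_mid's own z axis and vertical below 0.08 rad) or (distance between casD_mid and pocket3 below 0.008 m and angle between casD_mid's own z axis and vertical below 0.08 rad) or (distance between casD_mid and pocket4 below 0.008 m and angle between casD_mid's own z axis and vertical below 0.08 rad) or (distance between casD_mid and pocket5 below 0.008 m and angle between casD_mid's own z axis and vertical below 0.08 rad)) and ((distance between casE_mid and pocket0 below 0.008 m and angle between casE_mid's own z axis and vertical below 0.08 rad) or (distance between casE_mid and pocket1 below 0.008 m and angle between casE_mid's own z axis and vertical below 0.08 rad) or (distance between casE_mid and pocket2 below 0.008 m and angle between casE_mid's own z axis and vertical below 0.08 rad) or (distance between casE_mid and pocket3 below 0.008 m and angle between casE_mid's own z axis and vertical below 0.08 rad) or (distance between casE_mid and pocket4 below 0.008 m and angle between casE_mid's own z axis and vertical below 0.08 rad) or (distance between casE_mid and pocket5 below 0.008 m and angle between casE_mid's own z axis and vertical below 0.08 rad)) and value of joint start below 0.4 rad), for 0.2 s.
2. the start lever is swung over to on (value of joint start above 0.85 rad), for 0.2 s.
At the end, for the whole second after the job is handed in: Every cassette present lies at rest in a stage pocket, its centre within 8 mm of the seated position and window side up within 0.08 rad, and the start lever stands beyond 0.85 rad (((distance between casA_mid and pocket0 below 0.008 m and angle between casA_mid's own z axis and vertical below 0.08 rad) or (distance between casA_mid and pocket1 below 0.008 m and angle between casA_mid's own z axis and vertical below 0.08 rad) or (distance between casA_mid and pocket2 below 0.008 m and angle between casA_mid's own z axis and vertical below 0.08 rad) or (distance between casA_mid and pocket3 below 0.008 m and angle between casA_mid's own z axis and vertical below 0.08 rad) or (distance between casA_mid and pocket4 below 0.008 m and angle between casA_mid's own z axis and vertical below 0.08 rad) or (distance between casA_mid and pocket5 below 0.008 m and angle between casA_mid's own z axis and vertical below 0.08 rad)) and ((distance between casB_mid and pocket0 below 0.008 m and angle between casB_mid's own z axis and vertical below 0.08 rad) or (distance between casB_mid and pocket1 below 0.008 m and angle between casB_mid's own z axis and vertical below 0.08 rad) or (distance between casB_mid and pocket2 below 0.008 m and angle between casB_mid's own z axis and vertical below 0.08 rad) or (distance between casB_mid and pocket3 below 0.008 m and angle between casB_mid's own z axis and vertical below 0.08 rad) or (distance between casB_mid and pocket4 below 0.008 m and angle between casB_mid's own z axis and vertical below 0.08 rad) or (distance between casB_mid and pocket5 below 0.008 m and angle between casB_mid's own z axis and vertical below 0.08 rad)) and ((distance between casC_mid and pocket0 below 0.008 m and angle between casC_mid's own z axis and vertical below 0.08 rad) or (distance between casC_mid and pocket1 below 0.008 m and angle between casC_mid's own z axis and vertical below 0.08 rad) or (distance between casC_mid and pocket2 below 0.008 m and angle between casC_mid's own z axis and vertical below 0.08 rad) or (distance between casC_mid and pocket3 below 0.008 m and angle between casC_mid's own z axis and vertical below 0.08 rad) or (distance between casC_mid and pocket4 below 0.008 m and angle between casC_mid's own z axis and vertical below 0.08 rad) or (distance between casC_mid and pocket5 below 0.008 m and angle between casC_mid's own z axis and vertical below 0.08 rad)) and ((distance between casD_mid and pocket0 below 0.008 m and angle between casD_mid's own z axis and vertical below 0.08 rad) or (distance between casD_mid and pocket1 below 0.008 m and angle between casD_mid's own z axis and vertical below 0.08 rad) or (distance between casD_mid and pocket2 below 0.008 m and angle between casD_mid's own z axis and vertical below 0.08 rad) or (distance between casD_mid and pocket3 below 0.008 m and angle between casD_mid's own z axis and vertical below 0.08 rad) or (distance between casD_mid and pocket4 below 0.008 m and angle between casD_mid's own z axis and vertical below 0.08 rad) or (distance between casD_mid and pocket5 below 0.008 m and angle between casD_mid's own z axis and vertical below 0.08 rad)) and ((distance between casE_mid and pocket0 below 0.008 m and angle between casE_mid's own z axis and vertical below 0.08 rad) or (distance between casE_mid and pocket1 below 0.008 m and angle between casE_mid's own z axis and vertical below 0.08 rad) or (distance between casE_mid and pocket2 below 0.008 m and angle between casE_mid's own z axis and vertical below 0.08 rad) or (distance between casE_mid and pocket3 below 0.008 m and angle between casE_mid's own z axis and vertical below 0.08 rad) or (distance between casE_mid and pocket4 below 0.008 m and angle between casE_mid's own z axis and vertical below 0.08 rad) or (distance between casE_mid and pocket5 below 0.008 m and angle between casE_mid's own z axis and vertical below 0.08 rad)) and value of joint start above 0.85 rad and linear speed of each of casA, casB, casC, casD, casE below 0.02 m/s); the robot touches nothing.
It fails at once if one of the other things on the bench is moved by more than 40 mm (distance of any of beaker, amber, jar, spatula, spanner, foilroll from where it was at the start of the episode above 0.04 m).
Of casA, casB, casC, casD, casE only 4 to 5 are there at a start; the rules pass over those that are not, and their reading is None.
At some moment in a run one of casC, casD, casE may be knocked a few centimetres aside while the robot is not near it.
It also fails if it takes over 210 s, if anything falls off the work surface, if the arm or the gripper's body presses on something with over 40 N, if the wrist force passes 120 N, or if a joint passes its speed limit or range.

## Working session

There is one attempt and no reset: what is moved stays moved. The work goes in short steps, each a Python script; the robot and the scene stay as the last script left them, time stands still between calls to the robot, and variables do not carry over. Pictures are saved under pics/ and viewed, about 12 in all and at most 16, crops included, and the job is handed in when it is done.

```bash
mkdir -p pics; cat > h.py <<'E'
import numpy as np, cv2
from workcell import bot, ik, imaging
from scipy.spatial.transform import Rotation as R
def cam(name):
    c=imaging.get_calibration(name)
    if name=="wrist":
        p=np.array(bot.current_tool_pos());Rt=R.from_rotvec(bot.current_orientation()).as_matrix()
        T=np.array(c["T_tool_cam"]);Rc=Rt@T[:3,:3];e=p+Rt@T[:3,3]
    else:
        e=np.array(c["eye"]);o=np.array(c["orientation"]);Rc=o if o.shape==(3,3) else R.from_rotvec(o).as_matrix()
    img,d=imaging.read_camera(name)
    return img,d,c,Rc,e
def cloud(d,c,Rc,e):
    h,w=d.shape;u,v=np.meshgrid(np.arange(w),np.arange(h))
    K=np.array([[c["fx"],0,c["cx"]],[0,c["fy"],c["cy"]],[0,0,1.]])
    q=cv2.undistortPoints(np.stack([u,v],-1).reshape(-1,1,2).astype(float),K,np.array([c["k1"],0,0,0.])).reshape(h,w,2)
    P=np.dstack([q,np.ones((h,w))])*d[...,None]
    X=P@Rc.T+e; X[d<=0]=np.nan
    return X
def save(n,img): cv2.imwrite("pics/"+n+".png",cv2.cvtColor(img,cv2.COLOR_RGB2BGR))
def down(yaw): # tool z down, tool x at yaw in world
    return (R.from_euler('z',yaw)*R.from_euler('x',np.pi)).as_rotvec()
E
python3 - <<'E'
from h import *
for n in("top","scene"):
    img,d,c,Rc,e=cam(n); print(n,c,img.shape); save(n,img); X=cloud(d,c,Rc,e); np.savez("pics/"+n,img=img,X=X,d=d)
print(imaging.get_calibration("wrist"),bot.current_orientation(),bot.current_time_s())
E
```

```text
top {'fx': 428.564905268133, 'fy': 428.564905268133, 'cx': 317.8286511015631, 'cy': 199.44201036151435, 'k1': -0.034045130864072605, 'eye': array([0.43449883, 0.00449534, 1.31899012]), 'orientation': array([-2.1475084 ,  2.21025933, -0.11291886])} (400, 640, 3)
scene {'fx': 462.5925276796823, 'fy': 462.5925276796823, 'cx': 322.64399119323554, 'cy': 200.65889580536188, 'k1': 0.02911063751480678, 'eye': array([ 1.2926269 , -0.7453178 ,  0.97560374]), 'orientation': array([-2.10691905, -0.91560131,  0.42173234])} (400, 640, 3)
{'fx': 275.28357227299546, 'fy': 275.28357227299546, 'cx': 317.906771536514, 'cy': 199.6971188890915, 'k1': -0.03503123387053004, 'T_tool_cam': array([[ 1.38909519e-03, -9.52394458e-01, -3.04865326e-01,
         7.77724748e-02],
       [ 9.99998415e-01,  9.83426205e-04,  1.48420721e-03,
         1.69662183e-04],
       [-1.11373817e-03, -3.04866905e-01,  9.52394314e-01,
        -1.43108063e-01],
       [ 0.00000000e+00,  0.00000000e+00,  0.00000000e+00,
         1.00000000e+00]])} [-5.49680230e-01 -3.09298786e+00  2.28876059e-03] 0.1
```

View pics/top.png

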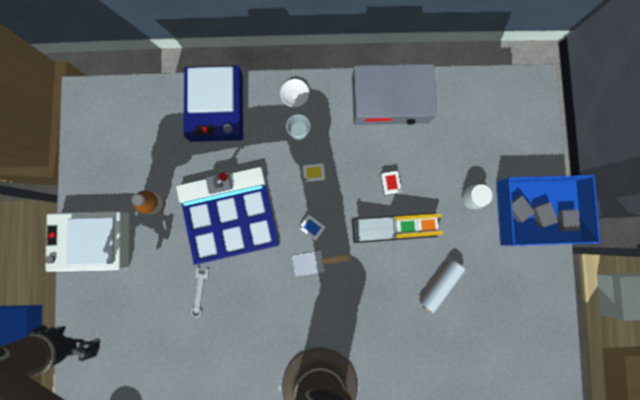

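View pics/scene.png

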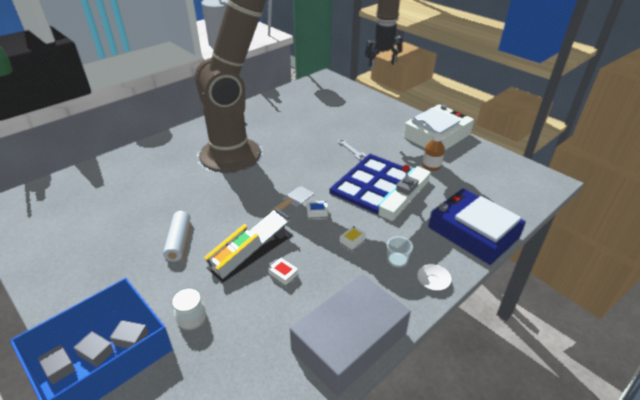

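The top view shows all five cassettes: red at (391,182), yellow at (314,172), blue at (312,227), and green (408,227) and orange (428,226) in the chute. The chute's low end is on the right. The stage is at (228,215), with its lamp bar towards +x and the lever ball at (222,178).

```bash
python3 - <<'E'
from h import *
D=np.load("pics/top.npz");img=D["img"].astype(int);X=D["X"];hsv=cv2.cvtColor(D["img"],cv2.COLOR_RGB2HSV)
print("bench z",[np.round(np.nanmedian(X[r-3:r+4,c-3:c+4].reshape(-1,3),0),4) for r,c in((320,250),(120,450),(330,450),(250,380))])
def box(name,m,z=None):
    P=X[m];P=P[np.isfinite(P[:,0])]
    (c,s,a)=cv2.minAreaRect((P[:,:2]*1000).astype(np.float32))
    print(name,len(P),np.round(c,1),np.round(s,1),round(a,1),"z",np.round(np.percentile(P[:,2],[5,50,95])*1000,1),"med",np.round(np.median(P,0)*1000,1))
def reg(u0,u1,v0,v1):
    m=np.zeros(img.shape[:2],bool);m[v0:v1,u0:u1]=1;return m
Z=X[...,2]
for n,r in dict(red=(375,408,163,202),yel=(298,330,158,188),blue=(295,330,210,243)).items():
    box(n,reg(*r)&(Z>.024)&(Z<.045))
H,S,V=cv2.split(hsv)
print("blue px stage",); m=reg(170,290,170,275)&(H>105)&(H<130)&(S>150)&(V>50)
box("stageblue",m&(Z<.05))
pk=reg(180,285,185,265)&(V>170)&(S<60)&(Z<.03)
n,l,st,cc=cv2.connectedComponentsWithStats(pk.astype(np.uint8))
for i in range(1,n):
    if st[i,4]>100: box("pk",l==i)
ball=reg(205,240,165,195)&((H<8)|(H>172))&(S>120);box("ball",ball)
yl=reg(385,450,205,245)&(H>18)&(H<32)&(S>150);box("lips",yl)
box("bay",reg(350,398,212,243)&(V>150)&(S<40)&(Z>.02))
for n,r in dict(beaker=(285,312,112,140),jar=(463,495,182,210),amber=(130,163,188,216),foil=(418,468,260,312),spat=(290,350,250,278),lampbar=(175,268,165,205)).items(): box(n,reg(*r)&(Z>(.004 if n=="spat" else .03))&(Z<.2))
# chute profile
for u in range(350,446,4): print(u,np.round(X[227,u]*1000,1),img[227,u])
E
```

```text
bench z [array([0.1977, 0.2033, 0.0013]), array([ 7.981e-01, -4.375e-01,  1.000e-04]), array([ 0.1484, -0.4009,  0.0015]), array([ 0.3958, -0.1976,  0.0012])]
red 353 [ 600.7 -234.3] [64.5 51.4] 7.5 z [27.7 32.8 37. ] med [ 600.3 -233.3   32.8]
yel 349 [6.374e+02 5.000e-01] [50.9 63.7] 4.0 z [28.1 32.8 36.7] med [6.373e+02 6.000e-01 3.280e+01]
blue 357 [471.1  10.5] [63.6 49.9] 51.3 z [28.4 33.  37. ] med [471.1  11.   33. ]
blue px stage
stageblue 2066 [487.2 257.5] [182.8 258.6] 11.3 z [16.5 20.9 25.1] med [481.3 250.5  20.9]
pk 350 [548.9 184.9] [62.7 54.3] 11.8 z [ 9.4 13.3 17.6] med [548.7 184.4  13.3]
pk 357 [532.2 266.6] [64.8 53.5] 10.5 z [ 8.7 13.  17.8] med [531.7 266.8  13. ]
pk 346 [516.4 349.9] [62.5 51.9] 10.9 z [ 8.8 13.1 17.5] med [515.7 349.8  13.1]
pk 360 [460.3 167.6] [63.1 53.3] 12.4 z [ 9.  13.4 17.7] med [460.8 167.2  13.4]
pk 368 [443.6 249.3] [64.1 54.1] 12.1 z [ 9.2 13.7 18.6] med [443.  249.4  13.7]
pk 353 [428.1 332.3] [62.3 53.2] 10.8 z [ 9.4 13.3 17.6] med [427.1 331.8  13.3]
ball 49 [615.6 251.4] [20.7 17.6] 44.0 z [141.5 145.6 150.3] med [615.2 250.5 14
[... 997 characters left out ...]
5.1 -186.6   52.1] [180 195 203]
382 [ 464.8 -198.4   52.2] [178 195 201]
386 [ 464.5 -210.8   49. ] [178 194 201]
390 [ 464.3 -224.1   41.2] [180 196 203]
394 [ 463.7 -233.7   54. ] [132 142 145]
398 [ 462.9 -241.6   74.2] [223 231 232]
402 [ 462.6 -254.1   69.9] [ 54 155  80]
406 [ 462.3 -266.2   68.1] [ 44 154  76]
410 [ 462.1 -279.1   63. ] [ 42 152  74]
414 [ 461.7 -290.8   63.8] [117 176 134]
418 [ 461.5 -304.4   56.3] [208 221 222]
422 [ 461.1 -315.1   60.9] [224 138  85]
426 [ 460.9 -329.    53.2] [226 121  35]
430 [ 460.4 -340.    56.7] [225 119  31]
434 [ 460.2 -353.7   50.1] [226 127  61]
438 [ 4.609e+02 -3.804e+02 -3.000e-01] [165 178 181]
442 [ 460.5 -393.9   -3.8] [133 144 149]
```

```bash
python3 - <<'E'
from h import *
for p in ([.47,.2,.3],[.46,-.24,.3],[.46,-.40,.06],[.46,-.2,.07],[.6,-.23,.1],[.64,0,.1],[.47,.01,.1],[.55,.185,.03],[.43,.33,.03]):
    print(p,[ (y,None if (q:=ik(p,down(np.radians(y)))) is None else np.round(q,2)[[0,4,6]]) for y in (-78,0,90,180,282-90)])
tgt={"wst":([.45,.25,.32],191),"wch":([.43,-.25,.30],180)}
for n,(p,y) in tgt.items():
    bot.move_ptp(p,down(np.radians(y))); bot.wait(.3)
    img,d,c,Rc,e=cam("wrist"); save(n,img); np.savez("pics/"+n,img=img,X=cloud(d,c,Rc,e),e=e)
    print(n,e,bot.current_time_s(),bot.current_tool_pos())
cv2.imwrite("pics/both.png",cv2.resize(np.vstack([cv2.imread("pics/wst.png"),cv2.imread("pics/wch.png")]),None,fx=.75,fy=.75,interpolation=cv2.INTER_AREA))
E
```

```text
[0.47, 0.2, 0.3] [(-78, array([-0.45,  0.01,  2.85])), (0, array([-1.04, -0.1 , -1.95])), (90, array([-0.89, -0.07, -0.42])), (180, array([-0.67, -0.03,  1.11])), (192, array([-0.64, -0.03,  1.31]))]
[0.46, -0.24, 0.3] [(-78, array([-0.59, -0.35, -2.15])), (0, array([-0.3 , -0.16, -1.  ])), (90, array([-0.3 , -0.16,  0.57])), (180, array([-0.61, -0.37,  2.37])), (192, array([-0.54, -0.29,  2.5 ]))]
[0.46, -0.4, 0.06] [(-78, array([-0.03, -0.86, -1.56])), (0, array([-0.03, -0.86, -0.2 ])), (90, array([ 0.08, -0.67,  1.22])), (180, array([ 0.2 , -0.5 ,  2.64])), (192, array([ 0.27, -0.41,  2.78]))]
[0.46, -0.2, 0.07] [(-78, array([-0.54, -0.95, -1.69])), (0, array([-0.39, -0.69, -0.58])), (90, array([-0.47, -0.82,  1.11])), (180, array([-0.2 , -0.45,  2.32])), (192, array([-0.22, -0.47,  2.56]))]
[0.6, -0.23, 0.1] [(-78, array([-0.43, -0.97, -1.85])), (0, array([-0.36, -0.8 , -0.61])), (90, array([-0.34, -0.75,  0.92])), (180, array([-0.09, -0.4 ,  2.2 ])), (192, array([-0.07, -0.38,  2.39]))]
[0.64, 0, 0.1] [(-78, array([-0.8 , -0.97, -2.22])), (0, array([-0.55, -0.51, -1.22])), (90, 
[... 175 characters left out ...]
81, -0.48, -1.2 ])), (90, array([-0.59, -0.29,  0.17])), (180, array([-0.44, -0.19,  1.64])), (192, array([-0.42, -0.18,  1.83]))]
[0.55, 0.185, 0.03] [(-78, array([-0.21,  0.23,  2.74])), (0, array([-0.79, -0.47, -1.56])), (90, array([-0.72, -0.37, -0.07])), (180, array([-0.5 , -0.11,  1.26])), (192, array([-0.46, -0.06,  1.43]))]
[0.43, 0.33, 0.03] [(-78, array([-0.49,  0.28,  2.36])), (0, array([-1.15, -0.47, -1.88])), (90, array([-0.94, -0.22, -0.54])), (180, array([-0.75, -0.  ,  0.83])), (192, array([-0.72,  0.03,  1.01]))]
wst [0.37353602 0.23562255 0.46292626] 2.0 [0.44981938 0.2503852  0.31982015]
wch [ 0.35252779 -0.2496312   0.44308159] 4.1667 [ 0.43017757 -0.24971407  0.29998722]
```

View pics/both.png

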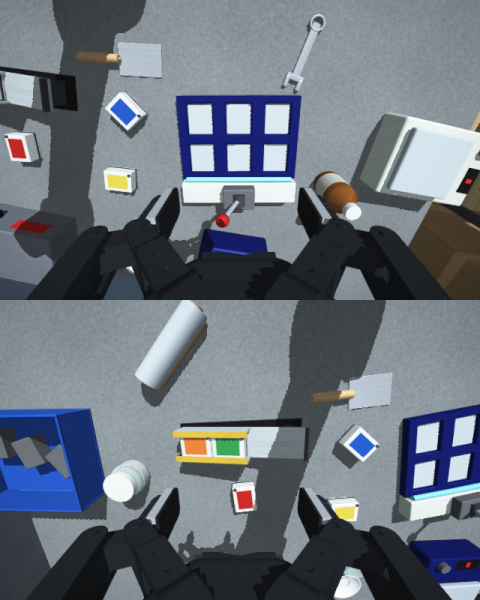

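The upper half shows the stage from the wrist, with all six pockets empty and the lever ball at (296,293) in full-resolution pixels. The lower half shows the chute at about (240–410, 570–620), with orange low and green high, and red just beside it. Next I'll measure from these clouds.

```bash
cat >> h.py <<'E'
def box(name,X,m,pr=True):
    P=X[m];P=P[np.isfinite(P[:,0])]
    if len(P)<5: print(name,"few");return
    c,s,a=cv2.minAreaRect((P[:,:2]*1000).astype(np.float32))
    if pr: print(name,len(P),np.round(c,1),np.round(s,1),round(a,1),"z",np.round(np.percentile(P[:,2],[5,50,95])*1000,1),"mean",np.round(P.mean(0)*1000,1))
    return c,s,a
def reg(X,x0,x1,y0,y1,z0,z1):
    return (X[...,0]>x0)&(X[...,0]<x1)&(X[...,1]>y0)&(X[...,1]<y1)&(X[...,2]>z0)&(X[...,2]<z1)
E
python3 - <<'E'
from h import *
for n in("wst","top"):
    D=np.load(f"pics/{n}.npz");X=D["X"];H,S,V=cv2.split(cv2.cvtColor(D["img"],cv2.COLOR_RGB2HSV))
    print(n); m=reg(X,.37,.6,.1,.41,0,.03)&(V>160)&(S<60)
    k,l,st,cc=cv2.connectedComponentsWithStats(m.astype(np.uint8)); Q=[]
    for i in range(1,k):
        if st[i,4]>100: Q.append(box("pk",X,l==i)[0])
    Q=np.array(Q)
    if len(Q)==6:
        mod=np.array([[a,b] for a in(45,-45) for b in(-84,0,84)],float)
        # match by guess
        g=lambda t,c:mod@np.array([[np.cos(t),np.sin(t)],[-np.sin(t),np.cos(t)]])+c
        G=g(np.radians(11.1),Q.mean(0)); idx=[np.argmin(np.linalg.norm(Q-q,axis=1)) for q in G]
        qc=Q[idx]-Q.mean(0); t=np.arctan2((mod[:,0]*qc[:,1]-mod[:,1]*qc[:,0]).sum(),(mod*qc).sum())
        print("stage",Q.mean(0),np.degrees(t),"res",np.abs(Q[idx]-g(t,Q.mean(0))).max())
    box("plateblue",X,reg(X,.35,.65,.08,.45,.012,.032)&(H>105)&(H<130)&(S>120))
    box("ball",X,reg(X,.55,.7,.18,.35,.115,.17)&((H<8)|(H>172))&(S>120))
    box("bar",X,reg(X,.5,.75,.05,.5,.033,.05)&(S<60))
for n in("wch","top"):
    D=np.load(f"pics/{n}.npz");X=D["X"];H,S,V=cv2.split(cv2.cvtColor(D["img"],cv2.COLOR_RGB2HSV));print(n)
    ch=reg(X,.41,.52,-.42,-.1,.02,.12)
    box("all",X,ch); lip=ch&(H>18)&(H<32)&(S>150);box("lips",X,lip)
    box("orange",X,ch&(H>5)&(H<17)&(S>150));box("green",X,ch&(H>50)&(H<85)&(S>100))
    fl=reg(X,.43,.5,-.22,-.14,.03,.08); P=X[fl];a=np.linalg.lstsq(np.c_[P[:,:2],np.ones(len(P))],P[:,2],rcond=None)[0]
    print("floor plane",a,"slope",np.degrees(np.arctan(np.hypot(a[0],a[1]))),"yaw",np.degrees(np.arctan2(a[1],a[0])),"z at (.463,-.18)",a@[.463,-.18,1])
    L=X[lip];Lp=L[(L[:,2]>.045)];
    print("lip ends y",np.percentile(Lp[:,1],[.5,2,98,99.5]),"lip x", np.percentile(Lp[:,0],[1,99]))
    box("red",X,reg(X,.55,.66,-.29,-.18,.02,.045));box("blue",X,reg(X,.42,.53,-.04,.06,.02,.045));box("yel",X,reg(X,.59,.69,-.05,.05,.02,.045))
    for y in np.arange(-.39,-.1,.01):
        r=ch&(abs(X[...,1]-y)<.004)&(abs(X[...,0]-.464)<.008)
        print(round(y,3),np.round(np.median(X[r][:,2])*1000,1) if r.any() else None,end="; ")
E
```

```text
wst
pk 1303 [383.2 181.4] [ 44.4 172.6] 11.6 z [0.1 0.8 2. ] mean [388.7 172.8   0.9]
pk 1226 [445.3 250.2] [63.  52.4] 11.1 z [11.6 13.  14.4] mean [444.7 249.7  13. ]
pk 101 [396.8 395.2] [21.5 26.9] 3.1 z [0.1 0.8 2.2] mean [395.8 395.    1. ]
pk 1191 [462.2 167.9] [61.5 52.2] 10.9 z [11.4 12.8 14.3] mean [461.4 167.8  12.9]
pk 1188 [429.8 332.4] [61.6 52.1] 11.4 z [11.7 13.1 14.4] mean [429.2 332.1  13.1]
pk 267 [448.  397.6] [24.6 78. ] 90.0 z [0.1 0.8 2.1] mean [441.6 399.9   0.9]
pk 1039 [534.  267.8] [63.6 52.3] 12.0 z [11.7 13.1 14.3] mean [533.3 267.7  13.1]
pk 1007 [518.1 350.2] [64.2 52.2] 11.0 z [11.8 13.2 14.5] mean [518.1 349.8  13.2]
pk 1017 [551.1 185.5] [62.4 52.7] 11.2 z [11.6 13.  14.4] mean [550.5 185.3  13. ]
plateblue 9496 [488.8 259. ] [189.6 262.1] 11.6 z [16.7 20.3 21.8] mean [480.  257.5  20. ]
ball 254 [615.4 252.8] [22.2 21.4] 53.6 z [134.8 144.4 149.6] mean [612.4 252.6 143.5]
bar 3565 [595.9 330.6] [ 63.8 360.8] 13.1 z [36.1 40.4 42.7] mean [600.5 295.5  40.3]
top
pk 355 [548.9 185.1] [63.4 53.6] 12.9 z [ 9.4 13.3 17.6] mean [548.5 185.   13.3]
pk 363 [
[... 2459 characters left out ...]
527 -0.36911551 -0.2374487  -0.23534895] lip x [0.43346422 0.49855617]
red 358 [ 600.7 -234.3] [64.5 51.4] 7.5 z [27.1 32.8 37. ] mean [ 599.8 -233.3   32.6]
blue 357 [471.1  10.5] [63.6 49.9] 51.3 z [28.4 33.  37. ] mean [471.2  10.5  32.9]
yel 353 [6.374e+02 5.000e-01] [50.9 63.7] 4.0 z [27.9 32.7 36.7] mean [6.366e+02 4.000e-01 3.250e+01]
-0.39 None; -0.38 None; -0.37 None; -0.36 50.7; -0.35 52.4; -0.34 55.0; -0.33 56.3; -0.32 57.4; -0.31 59.4; -0.3 61.7; -0.29 64.7; -0.28 66.9; -0.27 68.1; -0.26 71.5; -0.25 73.4; -0.24 71.4; -0.23 46.4; -0.22 46.8; -0.21 49.1; -0.2 49.8; -0.19 53.5; -0.18 55.4; -0.17 57.4; -0.16 58.3; -0.15 61.5; -0.14 63.9; -0.13 64.8; -0.12 74.6; -0.11 None; -0.1 None;
```

```bash
cat >> h.py <<'E'
a12=np.radians(12);yc=np.radians(92.55);d_=np.array([np.cos(yc),np.sin(yc),0])
ex=np.r_[d_[:2]*np.cos(a12),np.sin(a12)];en=np.r_[-d_[:2]*np.sin(a12),np.cos(a12)];ey=np.cross(en,ex)
foot=np.array([.4698,-.3673,.014])
def C(s,n,lat=0): return foot+(s*ex+lat*ey+n*en)/1000
PUSH=R.from_matrix(np.c_[ey,ex,-en]).as_rotvec()
GRAB=R.from_matrix(np.c_[ex,-ey,-en]).as_rotvec()
ST=np.array([.489,.2588]);sy=np.radians(11.2)
def S(x,y): return ST+R.from_euler('z',sy).as_matrix()[:2,:2]@[x/1000,y/1000]
def st(): print("t",round(bot.current_time_s(),1),"F",np.round(bot.current_ft_force(),1),"p",np.round(bot.current_tool_pos(),4),"w",round(bot.current_width(),4))
E
python3 - <<'E'
from h import *
bot.grip(0,60)
bot.move_ptp(C(-32,110),PUSH);bot.line_to(C(-32,10));st()
for s in (-12,0,20,50,80): bot.line_to(C(s,10),velocity=.08);st()
bot.line_to(C(74,10));bot.line_to(C(74,100),velocity=.25)
bot.move_ptp([.43,-.25,.30],down(np.pi));bot.wait(.2)
img,d,c,Rc,e=cam("wrist");save("w2",img[120:330,150:490]);np.savez("pics/w2",img=img,X=cloud(d,c,Rc,e))
X=np.load("pics/w2.npz")["X"];H,Sa,V=cv2.split(cv2.cvtColor(img,cv2.COLOR_RGB2HSV));ch=reg(X,.41,.52,-.42,-.1,.02,.13)
for n,m in(("orange",ch&(H>5)&(H<17)&(Sa>150)),("green",ch&(H>50)&(H<85)&(Sa>100))):
    P=X[m].mean(0);print(n,P,"s,lat,n",np.round(np.array([(P-foot)@v for v in(ex,ey,en)])*1000,1))
st()
E
```

```text
t 6.8 F [-0.1 -0.1  0.2] p [ 0.472  -0.4011  0.0185] w 0.0003
t 7.2 F [-0.1 -0.4 -0.5] p [ 0.471  -0.3804  0.0219] w -0.0002
t 7.5 F [0.4 0.7 0. ] p [ 0.47   -0.3688  0.0239] w 0.0002
t 7.9 F [ 0.5 -0.2  0.1] p [ 0.4693 -0.3487  0.0281] w -0.0001
t 8.4 F [ 0.5 -0.5  0.9] p [ 0.468  -0.3195  0.0344] w -0.0002
t 8.9 F [ 0.1 -0.7  0.4] p [ 0.4666 -0.2902  0.0406] w -0.0001
orange [ 0.4672164  -0.248092    0.07327825] s,lat,n [128.9  -2.7  33.2]
green [ 0.46417538 -0.1853964   0.08666198] s,lat,n [193.1  -2.5  33.2]
t 10.7 F [ 0.6 -0.7 -0.4] p [ 0.4296 -0.2505  0.2989] w -0.0003
```

View pics/w2.png

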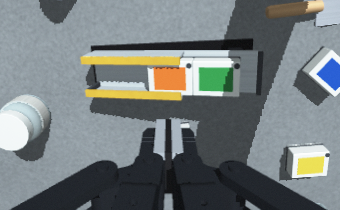

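Orange's lower end is now at s≈97 and green is wholly in the bay at s≈161–225. I'll pick green next.

```bash
cat >> h.py <<'E'
def place(px,py,bz=9):
    """cassette held with TCP bz mm above its underside"""
    xy=S(px,py);o=down(sy+np.pi)
    bot.move_ptp(np.r_[xy,.16],o)
    bot.line_to(np.r_[xy,.05],velocity=.2)
    f0=bot.current_ft_force()[2]
    for z in (12+9,12+6,12+4,12+2):
        bot.line_to(np.r_[xy,(z+bz)/1000],velocity=.04)
        f=bot.current_ft_force()-np.r_[0,0,f0];print(z,np.round(f,1),end=" ")
        if abs(f[2])>6: print("CONTACT");break
    bot.wait(.1);st();bot.grip(.062);bot.wait(.2)
    bot.line_to(np.r_[xy,.12],velocity=.25);st()
E
python3 - <<'E'
from h import *
bot.grip(.07,40)
s,l=193,-1.5
bot.move_ptp(C(s,100,l),GRAB);bot.line_to(C(s,9,l),velocity=.12);st()
bot.grip(.04,40);st()
bot.line_to(C(s,110,l),velocity=.15);st()
place(-45,-84)
img,d,c,Rc,e=cam("wrist");save("w3",img)
E
```

```text
t 13.3 F [-0.7 -0.1 -0.3] p [ 0.4633 -0.181   0.0635] w 0.0701
t 13.6 F [-1.1 -0.7  6.5] p [ 0.4635 -0.181   0.0638] w 0.0491
t 14.4 F [-0.9  0.9 -1.4] p [ 0.4636 -0.2008  0.161 ] w 0.0492
21 [0.1 1.2 0. ] 18 [-0.2  0.  -1. ] 16 [ 0.2  0.2 -1.3] 14 [ 0.4 -0.5 -1.6] t 18.0 F [ 0.2 -0.3 -1.8] p [0.4612 0.1676 0.023 ] w 0.0493
t 19.0 F [-0.4  0.  -0.2] p [0.4612 0.1681 0.1205] w 0.062
```

View pics/w3.png

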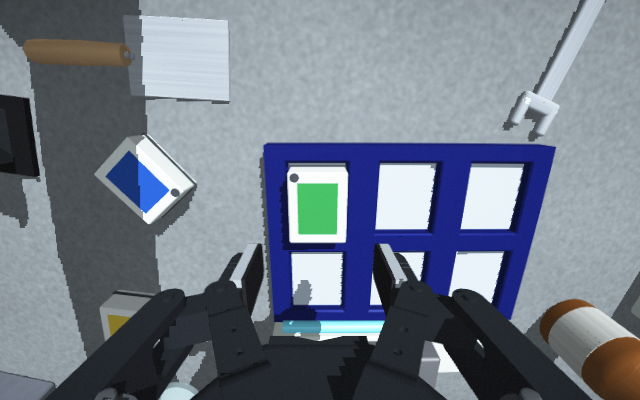

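The wrist view shows green flat in pocket (-45,-84), window up at (318,208). Orange is next.

```bash
python3 - <<'E'
from h import *
bot.grip(0,60)
bot.move_ptp(C(62,100,-1),PUSH);bot.line_to(C(62,10,-1),velocity=.15);st()
bot.line_to(C(144,10,-1),velocity=.08);st()
bot.line_to(C(138,10,-1));bot.line_to(C(138,110,-1),velocity=.25)
bot.move_ptp([.43,-.25,.30],down(np.pi));bot.wait(.2)
img,d,c,Rc,e=cam("wrist");X=cloud(d,c,Rc,e);H,Sa,V=cv2.split(cv2.cvtColor(img,cv2.COLOR_RGB2HSV));ch=reg(X,.41,.52,-.42,-.1,.02,.13)
P=X[ch&(H>5)&(H<17)&(Sa>150)].mean(0);q=np.array([(P-foot)@v for v in(ex,ey,en)])*1000;print("orange",np.round(q,1))
box("red",X,reg(X,.53,.68,-.31,-.16,.029,.045));box("blue",X,reg(X,.41,.54,-.06,.08,.029,.045));box("yel",X,reg(X,.57,.71,-.07,.07,.029,.045))
if abs(q[0]-193)<8:
    bot.grip(.07,40)
    s,l=q[0]-.2,-1.5
    bot.move_ptp(C(s,100,l),GRAB);bot.line_to(C(s,9,l),velocity=.12);st()
    bot.grip(.04,40);st()
    bot.line_to(C(s,110,l),velocity=.15);st()
    place(-45,0)
img,d,c,Rc,e=cam("top");save("t2",img);X=cloud(d,c,Rc,e)
box("red",X,reg(X,.53,.68,-.31,-.16,.024,.045));box("blue",X,reg(X,.41,.54,-.06,.08,.024,.045));box("yel",X,reg(X,.57,.71,-.07,.07,.024,.045))
E
```

```text
t 22.3 F [-0.7  0.2 -0. ] p [ 0.4686 -0.3092  0.0373] w 0.0
t 23.4 F [-0.7 -0.3 -0.4] p [ 0.4644 -0.2283  0.0535] w -0.0001
orange [191.8  -3.2  33.3]
red few
blue 1226 [472.2   9.7] [65.6 50.8] 51.4 z [31.1 32.8 34.2] mean [471.7   8.   32.8]
yel 921 [638.3  -0.7] [51.5 65. ] 3.2 z [31.  33.  34.4] mean [637.1  -1.7  32.9]
t 27.7 F [-0.4 -0.1 -0.8] p [ 0.4634 -0.1824  0.0632] w 0.0702
t 28.0 F [ 0.1 -1.   6.5] p [ 0.4637 -0.1824  0.0635] w 0.0491
t 28.8 F [-0.1  0.4 -2.1] p [ 0.4637 -0.2022  0.1607] w 0.0493
21 [0.8 0.1 0.4] 18 [0.1 0.2 0.5] 16 [0.5 0.3 0.7] 14 [-0.3  0.3 -0.2] t 32.7 F [-0.4 -0.9 -0.7] p [0.4449 0.2501 0.023 ] w 0.0494
t 33.7 F [-0.   0.4 -1.8] p [0.4448 0.2505 0.1204] w 0.062
red 354 [ 600.7 -234. ] [64.4 51. ] 7.7 z [27.7 32.7 37.2] mean [ 600.2 -233.5   32.4]
blue 356 [471.1  10.5] [63.6 49.9] 51.3 z [28.6 32.7 37.7] mean [471.2  10.4  32.9]
yel 347 [6.379e+02 4.000e-01] [51.  63.9] 4.1 z [28.1 32.5 36.7] mean [6.369e+02 4.000e-01 3.240e+01]
```

View pics/t2.png

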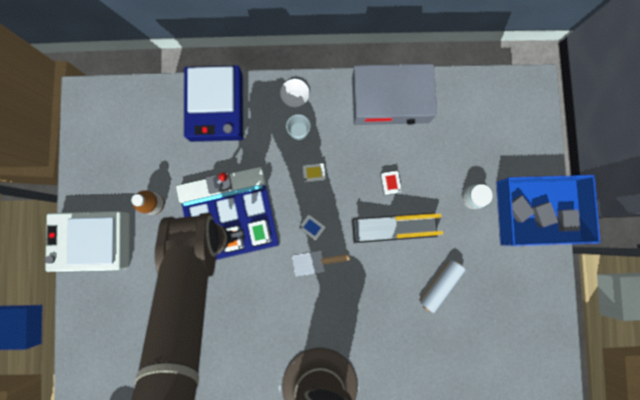

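The top view shows the chute empty, orange and green in the stage, and red (391,182), yellow (314,172) and blue (312,227) not moved. Next I pick each of those three, with a fresh top view before each pick.

```bash
cat >> h.py <<'E'
WIN=dict(red=(.50,.72,-.33,-.14),blue=(.39,.56,-.1,.09),yel=(.56,.72,-.09,.09))
HUE=dict(red=lambda H:(H<5)|(H>173),blue=lambda H:(H>105)&(H<125),yel=lambda H:(H>20)&(H<32))
def find(n):
    img,d,c,Rc,e=cam("top");X=cloud(d,c,Rc,e);H,Sa,V=cv2.split(cv2.cvtColor(img,cv2.COLOR_RGB2HSV))
    w=reg(X,.3,.75,-.4,.1,.015,.06)&HUE[n](H)&(Sa>130);print(n,"window px",w.sum());p=X[w].mean(0)
    m=reg(X,p[0]-.045,p[0]+.045,p[1]-.045,p[1]+.045,.022,.048)
    c,s,a=box(n,X,m)
    return np.array(c)/1000+[.0007,-.0007],np.radians(a if s[0]>s[1] else a+90),s
def pick(n):
    xy,a,s=find(n)
    if abs(max(s)-64)>5 or abs(min(s)-50)>5: print("bad size");return False
    q0=bot.current_qpos();c=[]
    for k in(-1,0,1,2):
        q=ik(np.r_[xy,.03],down(a+k*np.pi))
        if q is not None:c.append((np.abs(np.array(q)-q0).max(),a+k*np.pi))
    o=down(min(c)[1])
    bot.grip(.07,40);bot.move_ptp(np.r_[xy,.13],o);bot.line_to(np.r_[xy,.0095],velocity=.12);st()
    bot.grip(.04,40);st();bot.line_to(np.r_[xy,.13],velocity=.15)
    return .045<bot.current_width()<.054
E
python3 - <<'E'
from h import *
bot.line_to(np.r_[S(-45,0),.2],velocity=.25)
for n,p in(("yel",(45,-84)),("blue",(-45,84)),("red",(45,84))):
    if not pick(n): print("FAIL",n);break
    place(*p)
bot.line_to(np.r_[S(45,84),.2],velocity=.25)
bot.move_ptp([.40,.22,.33],down(sy+np.pi));bot.wait(.2)
img,d,c,Rc,e=cam("wrist");save("w4",img);X=cloud(d,c,Rc,e)
for x in(45,-45):
    for y in(-84,0,84):
        p=S(x,y);m=reg(X,p[0]-.04,p[0]+.04,p[1]-.04,p[1]+.04,.036,.06)
        if m.sum()>50:
            P=X[m];A=np.linalg.lstsq(np.c_[P[:,:2],np.ones(len(P))],P[:,2],rcond=None)[0]
            b=box(f"{x},{y}",X,m);print("   off",np.round(np.array(b[0])-p*1000,1),"tilt",np.round(A[:2],3))
st()
E
```

```text
yel window px 194
yel fewTraceback (most recent call last):
  File "<stdin>", line 4, in <module>
  File "h.py", line 61, in pick
    xy,a,s=find(n)
           ~~~~^^^
  File "h.py", line 58, in find
    c,s,a=box(n,X,m)
    ^^^^^
TypeError: cannot unpack non-iterable NoneType object
```

```bash
sed -i 's/    w=reg(X,.3,.75,-.4,.1,.015,.06)&HUE/    w=reg(X,.3,.75,-.4,.1,.022,.045)\&~reg(X,.41,.52,-.42,-.1,0,.2)\&HUE/; s/p=X\[w\].mean(0)$/p=np.median(X[w],0)/' h.py; cat > run.py <<'E'
import sys
from h import *
for n,p in(("yel",(45,-84)),("blue",(-45,84)),("red",(45,84))):
    if not pick(n): print("FAIL",n);break
    place(*p)
bot.line_to(np.array(bot.current_tool_pos())*[1,1,0]+[0,0,.2],velocity=.25)
bot.move_ptp([.40,.22,.33],down(sy+np.pi));bot.wait(.2)
img,d,c,Rc,e=cam("wrist");save("w4",img);X=cloud(d,c,Rc,e)
for x in(45,-45):
    for y in(-84,0,84):
        p=S(x,y);m=reg(X,p[0]-.04,p[0]+.04,p[1]-.04,p[1]+.04,.036,.06)
        if m.sum()>50:
            P=X[m];A=np.linalg.lstsq(np.c_[P[:,:2],np.ones(len(P))],P[:,2],rcond=None)[0]
            b=box(f"{x},{y}",X,m);print("   off",np.round(np.array(b[0])-p*1000,1),"tilt",np.round(A[:2],3))
st()
E
python3 run.py
```

```text
yel window px 126
yel 350 [6.369e+02 3.000e-01] [50.8 63.8] 4.1 z [28.2 33.  37.1] mean [6.366e+02 5.000e-01 3.280e+01]
t 37.0 F [0.3 0.  0. ] p [ 6.381e-01 -5.000e-04  1.020e-02] w 0.0702
t 37.3 F [0.1 0.3 6.8] p [ 6.383e-01 -3.000e-04  1.040e-02] w 0.0494
21 [-0.3  0.1 -0.9] 18 [ 0.5 -0.7 -0.3] 16 [-0.7 -0.5 -1.2] 14 [ 0.5  0.4 -0.8] t 41.5 F [-0.4  0.2 -0.8] p [0.5495 0.1851 0.023 ] w 0.0494
t 42.5 F [-0.2 -0.9 -0.5] p [0.5495 0.1855 0.1206] w 0.0616
blue window px 126
blue 357 [471.1  10.5] [63.8 49.7] 51.5 z [28.9 33.1 37.2] mean [471.2  10.5  33.1]
t 44.8 F [-0.5 -0.8 -0.2] p [0.4721 0.0098 0.0098] w 0.0694
t 45.1 F [-1.4 -0.7  6.4] p [0.4723 0.01   0.0102] w 0.0492
21 [-0.2  1.  -0.5] 18 [ 0.5 -0.2 -0.5] 16 [-0.   0.9 -1.1] 14 [-0.9  0.3 -1.2] t 49.5 F [-0.5  0.6  0.2] p [0.4285 0.3324 0.023 ] w 0.0494
t 50.5 F [-0.2  1.1 -0.2] p [0.4284 0.3328 0.1205] w 0.0619
red window px 119
red 357 [ 600.5 -234. ] [64.5 50.7] 7.6 z [27.9 32.7 37.4] mean [ 600.  -233.2   32.6]
t 54.1 F [1.1 0.7 0.2] p [ 0.6017 -0.235   0.0103] w 0.07
t 54.4 F [-1.4 -0.3  6. ] p [ 0.6018 -0.235   0.0106] w 
[... 186 characters left out ...]
 0.1207] w 0.0618
45,-84 1006 [556.  189.5] [79.9 53.4] 13.9 z [40.9 44.6 46. ] mean [547.8 186.1  44.3]
   off [6.5 4.3] tilt [ 0.014 -0.014]
45,84 706 [518.  350.3] [63.4 50.4] 10.2 z [40.2 44.7 46.1] mean [509.5 344.   44.2]
   off [1.1 0.3] tilt [0.028 0.029]
-45,-84 1196 [461.8 167.6] [64.  50.2] 11.4 z [42.6 44.5 46. ] mean [460.  167.7  44.4]
   off [ 0.6 -0.1] tilt [ 0.017 -0.005]
-45,0 1183 [445.3 249.9] [63.6 49.9] 11.2 z [42.7 44.6 46. ] mean [443.6 249.6  44.4]
   off [ 0.5 -0.2] tilt [0.02  0.001]
-45,84 1204 [429.6 328.9] [63.6 50.5] 11.2 z [42.3 44.7 46.1] mean [428.3 327.8  44.4]
   off [ 1.  -3.5] tilt [0.012 0.013]
t 62.3 F [ 0.1 -0.2 -0. ] p [0.4001 0.2203 0.3299] w 0.0621
```

View pics/w4.png

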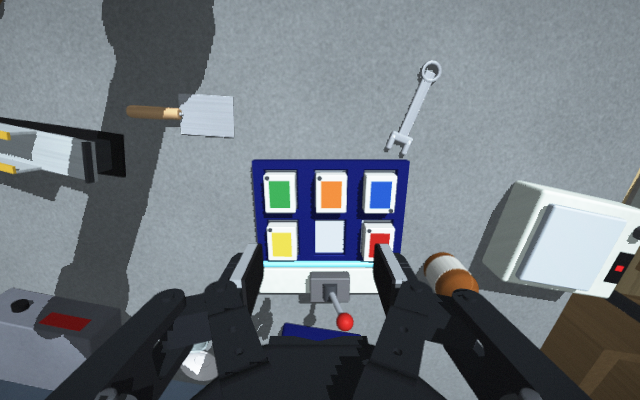

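All five cassettes look seated, at windows (280,195), (331,195), (381,192), (283,242) and (378,244). The lever ball at (345,321) now leans towards +y, so the last carry must have brushed it. I'll measure the lever and the seating from two other viewpoints.

```bash
cat > chk.py <<'E'
from h import *
import sys
img,d,c,Rc,e=cam("top");X=cloud(d,c,Rc,e);H,Sa,V=cv2.split(cv2.cvtColor(img,cv2.COLOR_RGB2HSV))
b=reg(X,.5,.72,.1,.45,.09,.17)&((H<8)|(H>172))&(Sa>120)
if b.sum()>5:
    P=X[b].mean(0);q=np.array([[np.cos(sy),np.sin(sy)],[-np.sin(sy),np.cos(sy)]])@(P[:2]-ST)*1000
    print("ball stage xy",q.round(1),"z",P[2].round(4),"lever",.5+np.arcsin(np.clip(q[1]/80,-1,1)))
for x in(45,-45):
    for y in(-84,0,84):
        p=S(x,y);r=R.from_euler('z',-sy).as_matrix();Y=(X-np.r_[p,0])@r.T
        m=(abs(Y[...,0])<.042)&(abs(Y[...,1])<.036)&(X[...,2]>.034)&(X[...,2]<.056)
        if m.sum()>50:
            Q=Y[m];A=np.linalg.lstsq(np.c_[Q[:,:2],np.ones(len(Q))],Q[:,2],rcond=None)[0]
            bx=cv2.minAreaRect((Q[:,:2]*1000).astype(np.float32));print(x,y,"off",np.round(bx[0],1),np.round(bx[1],1),"z",np.median(Q[:,2]).round(4),"tilt",A[:2].round(3))
E
cat > mv.py <<'E'
from h import *
bot.line_to([.40,.22,.33]);bot.move_ptp([.35,-.2,.33],down(np.pi));
E
python3 mv.py; python3 chk.py
```

```text
ball stage xy [122.1  16.9] z 0.15 lever 0.7122930053481633
45 -84 off [ 4.4 -2.4] [74.9 65.1] z 0.0447 tilt [-0.043  0.034]
45 84 off [4.9 0.4] [68.4 74.2] z 0.0444 tilt [-0.037  0.019]
-45 -84 off [-1.   1.6] [63.8 50.4] z 0.045 tilt [0.002 0.005]
-45 0 off [-0.8  0.5] [64.1 48.5] z 0.0449 tilt [-0.004  0.03 ]
-45 84 off [-1.3 -4.9] [50.8 64.1] z 0.0448 tilt [0.006 0.026]
```

The lever stands at about 0.7 rad, so it is neither off nor on. I'll push it back to off so the cassettes-loaded, lever-off step is met, then check the seating again from a closer wrist view.

```bash
cat > lev.py <<'E'
from h import *
o=down(sy+np.pi)
def L(y,z): return np.r_[S(122.5,y),z]
def swing(y0,y1):
    bot.grip(0,60)
    bot.move_ptp(L(y0,.30),o);bot.line_to(L(y0,.115),velocity=.2);st()
    for f in(.5,.85,1): bot.line_to(L(y0+(y1-y0)*f,.115),velocity=.06);st()
    s=np.sign(y0-y1);bot.line_to(L(y1+8*s,.115));bot.line_to(L(y1+8*s,.30),velocity=.25)
E
python3 - <<'E'
from lev import *
swing(72,-4)
bot.move_ptp(np.r_[S(-20,20),.38],down(sy+np.pi/2));bot.wait(.2)
img,d,c,Rc,e=cam("wrist");save("w5",img);X=cloud(d,c,Rc,e)
Y=(X-np.r_[ST,0])@R.from_euler('z',-sy).as_matrix().T
for x in(45,-45):
    for y in(-84,0,84):
        m=(abs(Y[...,0]-x/1000)<.04)&(abs(Y[...,1]-y/1000)<.034)&(X[...,2]>.041)&(X[...,2]<.056)
        if m.sum()>50:
            Q=Y[m]*1000-[x,y,0];A=np.linalg.lstsq(np.c_[Q[:,:2],np.ones(len(Q))],Q[:,2],rcond=None)[0]
            bx=cv2.minAreaRect(Q[:,:2].astype(np.float32));print(x,y,m.sum(),"off",np.round(bx[0],1),np.round(bx[1],1),"z",np.median(Q[:,2]).round(1),"tilt",A[:2].round(3))
H,Sa,V=cv2.split(cv2.cvtColor(img,cv2.COLOR_RGB2HSV));b=(Y[...,2]>.09)&(Y[...,2]<.17)&(abs(Y[...,0]-.122)<.05)&((H<8)|(H>172))&(Sa>120)
print("ball",b.sum(),Y[b].mean(0));st()
E
sed -i 's/^for x in/if 0: pass\nfor x in/' chk.py; python3 chk.py
```

```text
t 68.0 F [ 1.   1.  -0.2] p [0.5961 0.3535 0.1165] w -0.0002
t 68.8 F [-0.3  0.3  0.1] p [0.6025 0.316  0.1149] w -0.0002
t 69.4 F [0.8 0.4 0.4] p [0.6079 0.2894 0.115 ] w 0.0002
t 69.7 F [ 0.   1.  -0.4] p [0.6102 0.2779 0.1151] w -0.0
45 -84 880 off [0.9 1.4] [63.4 50.2] z 44.4 tilt [-0.001 -0.008]
45 84 1135 off [2.3 0.2] [64.9 47.3] z 44.7 tilt [0.003 0.016]
-45 -84 881 off [0.1 1. ] [63.1 50.3] z 44.4 tilt [ 0.001 -0.007]
-45 0 999 off [0.  0.4] [62.6 49.2] z 44.4 tilt [-0.001  0.003]
-45 84 1126 off [ 1.1 -3.3] [63.2 47.4] z 44.6 tilt [-0.003  0.01 ]
ball 233 [ 0.12238681 -0.02929506  0.14419239]
t 72.6 F [-0.5  0.6 -0.5] p [0.4656 0.2745 0.3798] w 0.0
ball stage xy [121.5 -33.4] z 0.1444 lever 0.06939492000016323
45 -84 off [ 4.4 -4.1] [60.6 75.7] z 0.0449 tilt [-0.023  0.02 ]
45 84 off [ 4.7 -1.8] [74.4 57.5] z 0.0448 tilt [-0.037 -0.   ]
-45 -84 off [-0.9  1.3] [50.3 64.2] z 0.045 tilt [ 0.009 -0.003]
-45 0 off [-0.9  0.1] [64.4 48.5] z 0.0448 tilt [0.012 0.004]
-45 84 off [-1.2 -4. ] [64.1 51.9] z 0.0447 tilt [0.005 0.024]
```

View pics/w5.png

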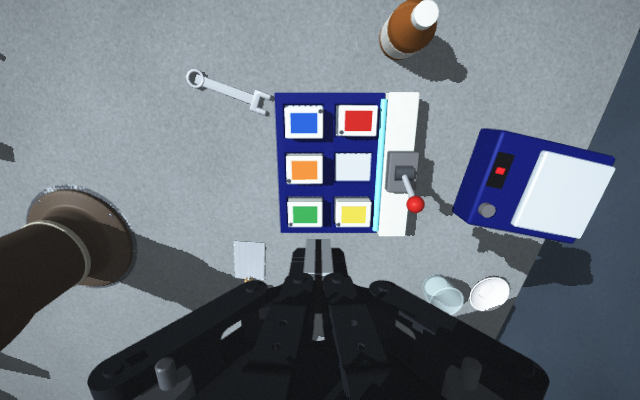

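All five are flat and seated: tops at 44.5 mm, tilt below 0.02, offsets 3.5 mm or less. The lever ball at (415,204) leans to off, about 0.1 rad. Now I'll swing it on.

```bash
python3 - <<'E'
from lev import *
bot.wait(.3)
bot.line_to(np.array(bot.current_tool_pos())+[0,0,.0])
swing(-80,9)
bot.move_ptp(np.r_[S(-20,20),.38],down(sy+np.pi/2));bot.wait(.2)
img,d,c,Rc,e=cam("wrist");save("w6",img);X=cloud(d,c,Rc,e)
Y=(X-np.r_[ST,0])@R.from_euler('z',-sy).as_matrix().T
for x,y in((45,-84),(45,84),(-45,-84),(-45,0),(-45,84)):
    m=(abs(Y[...,0]-x/1000)<.04)&(abs(Y[...,1]-y/1000)<.034)&(X[...,2]>.041)&(X[...,2]<.056)
    Q=Y[m]*1000-[x,y,0];bx=cv2.minAreaRect(Q[:,:2].astype(np.float32));print(x,y,np.round(bx[0],1),"z",np.median(Q[:,2]).round(1))
H,Sa,V=cv2.split(cv2.cvtColor(img,cv2.COLOR_RGB2HSV));b=(Y[...,2]>.09)&(Y[...,2]<.17)&(abs(Y[...,0]-.122)<.05)&((H<8)|(H>172))&(Sa>120)
print("ball",b.sum(),Y[b].mean(0));st()
E
python3 chk.py | head -1
```

```text
t 76.1 F [-0.1 -0.3  0.4] p [0.6255 0.2043 0.1163] w -0.0001
t 77.0 F [-0.  -0.5  0.7] p [0.6159 0.2476 0.1148] w -0.0005
t 77.7 F [ 0.1 -0.4 -0.2] p [0.6098 0.2786 0.1149] w 0.0002
t 78.0 F [ 0.5 -0.8  0.3] p [0.6072 0.2922 0.1149] w -0.0001
45 -84 [0.9 1.2] z 44.5
45 84 [2.3 0.2] z 44.7
-45 -84 [0.1 1.1] z 44.4
-45 0 [0.1 0.3] z 44.5
-45 84 [ 1.1 -3.3] z 44.6
ball 258 [0.12223787 0.03945988 0.14076864]
t 80.9 F [ 0.1 -0.2  0.4] p [0.4656 0.2744 0.3798] w 0.0001
ball stage xy [122.8  36.5] z 0.1428 lever 0.9740201902443626
```

View pics/w6.png

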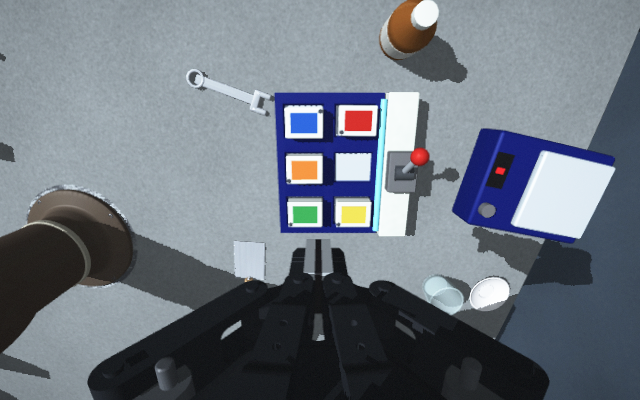

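The ball at (420,157) now leans towards +y, at 36–39 mm or about 0.97–1.0 rad. The cassettes haven't moved, so I'm handing in.

```bash
python3 -c "
from h import *
bot.hand_in();st()"
```

```text
the job is handed in; nothing more can be done
the job is handed in; nothing more can be done
```

All five cassettes are seated window up in their own stage pockets, the start lever is on, and the job is handed in. It took about 81 s of the 210 s. The hand-in gives no verdict, so what follows is from my own checks.

- **Chute cassettes:** I pushed the orange and green cassettes up the chute from below. I lifted green out first, then pushed orange the rest of the way and lifted it out.
- **Bench cassettes:** I took a fresh top view before picking yellow, blue and red in turn. None of them had been knocked aside.
- **Lever:** The arm brushed the lever while carrying red, moving it to about 0.7 rad. I pushed it back to about 0.1 rad with every cassette already loaded, checked the seating, then swung it fully on. I can't tell exactly when the brush happened or whether the lever briefly went further than 0.7 rad.

**Last checks:**
- **Seating:** Cassette tops are at 44.4–44.7 mm (44 mm is nominal when seated), and offsets are at most about 3.5 mm. Tilt was below 0.02 rad, measured just before the final lever swing.
- **Lever angle:** The top camera puts it at about 0.97 rad and the wrist camera at about 1.0 rad.
- **Camera disagreement:** The two cameras differ by 1–2 mm in general. The top view gave unreliable offsets for the two cassettes beside the lamp bar, so I relied on the wrist view for those.
- **Other things on the bench:** I saw nothing moved in the pictures, but did not re-measure them individually.

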